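Lock the window stay with its snap pin

TASK

Lock the window's stay onto its stud: the stay has dragged the stud round a little, so feel for its cross hole with the nose of the yellow-handled pin, bring the stud into line with the stay, and push the pin through towards the window until its head sits fully home against the stud. Then swing the pin's sprung wire loop over the stud's end until it snaps down onto the pin's far end, and let go. Feel the pin in gently without forcing it, and leave the other things on the sill as they are.

Things in the scene. Friction and masses are not known exactly. Their poses are not given: they have to be found in the camera images.
- bracket: Stay bracket screwed to the sill; origin on the sill, on the stud's upright axis; x along the stay towards the window (push direction), z up. Dark base plate 90 x 56 x 6 mm. Aluminium stay bar 18 mm wide, top 39 mm above the sill, from 52 mm behind the stud (-x) out to the window (+x), 34 mm round eye at the stud. Steel stud with 22 mm square head rises through the eye; top 59 mm up.
- hole (a point): Centre of the stud's round 10 mm cross hole, 46 mm above the sill; axes as the bracket. The hole is 22 mm long, sharp-edged. The stud swivels stiffly about its upright axis (5 N at the mouth turns it); the stay has dragged it 0.2 to 0.6 rad anticlockwise (from above) of x, unmeasured: the near mouth is 2.4 to 6.2 mm to the -y side until the nose catches it and swings it into line with x.
- paddle (a point): Where to hold the locking pin: centre of its flat yellow handle, on the pin's axis. x along the pin to its nose, z up. Handle 24 mm wide (y), 12 mm thick, from 24 mm behind to 12 mm ahead of this point; lies flat on the sill, this point 6 mm up. A steel head 22 x 12 mm goes on to its flat seat face 31 mm ahead. All about 0.09 kg. With the pin home the handle lies 1 mm above the stay bar.
- pin_mid (a point): Point on the axis of the pin's round 9 mm steel shank, 42 mm ahead of the paddle point and 11 mm ahead of the seat face; same axes. It lies at the hole's centre when the pin is home. The shank's nose is 30 mm ahead of it; its last 3 mm taper to 7 mm across. Pin on stud or stay: keep below 25 N.
- loop_hinge (a point): Middle of the wire loop's hinge, across the pin's head, 26 mm ahead of the paddle point and 1 mm above the pin's axis; axes as the pin. Loop: 4 mm steel wire, 36 mm wide overall, its bow (far crossbar) 38 mm from the hinge. Open, it stands up and its bow tops out 40 mm above the pin's axis.
- loop (a joint): Angle (rad) of the sprung loop: 0 = open, on its stop, standing up and leaning 0.17 rad back over the handle; 1.6 = snapped down along the shank, bow on the shank 8 mm short of the nose. Over-centre spring: below 0.8 it pushes the loop open, above 0.8 it shuts it; 2 to 3 N at the bow swings it.
- tin_low: Bystander: lower of two stacked round aluminium tins, 70 mm across, 27 mm high; origin under its centre.
- tin_high: Bystander: upper tin of the stack, the same size; origin under its centre.
- tin_single: Bystander: the third tin, standing alone, the same size; origin under its centre.
- jar: Bystander: glass apothecary jar with a flip-top lid, 76 mm across, 107 mm high; origin under its centre.
- tumbler: Bystander: blue ceramic tumbler, 68 mm across, 85 mm high; origin under its centre.
- pick: Bystander: red plastic hair pick lying flat, 180 mm long, 62 mm wide, 8 mm thick; origin near its middle, teeth along x.
- brush: Bystander: wooden nail brush on its white bristles, 95 x 40 mm, 40 mm high; origin under its centre.
- soap_dish: Bystander: white ceramic dish 115 x 80 mm with a bar of soap, 28 mm high; origin under its centre.
There are look-alikes about, which are no part of the job. Leave any green, purple or turquoise look-alike of the part that bears paddle alone.

How it is judged:
By the outcome, as a careful person would: the job done as asked, in the order asked, and still so for the second after the job is handed in, with the robot touching nothing.
It also fails if it takes over 69 s, if anything falls off the work surface, if the arm or the gripper's body presses on something with over 40 N, if the wrist force passes 120 N, or if a joint passes its speed limit or range.

ROBOT

A 6-joint arm with a two-finger parallel gripper is mounted at the origin on the work surface. World frame = base frame: x ahead of the robot, y to its left, z up, the work surface at z = 0. Lengths are in mm, angles in rad, forces in N, time in s.
With the tool pointing down it reaches from about 375 to 925 mm from the base axis. Payload 5.7 kg.
Tool frame: the origin (TCP) lies on the centre line of the jaws, within the pads' length; the fingertips stand 17 mm ahead of it and the grasp point (between the pads) lies 2 mm behind it (ctrl.tcp_to_tips is the x of the fingertips in the tool frame, in mm); x points along the fingers, z is the direction in which the jaws open and shut, and the axes are right-handed (so a half turn about x gives the same grasp; the last joint's range is limited). The gripper opens to 88 mm and grips with 3 to 60 N. Pads are 20 mm wide; open, the fingers measure 115 mm over their backs; the gripper's body (75 mm by 178 mm) begins 61 mm behind the grasp point.
Start: joints at [-0.115, 0.359, 1.51, -0, 1.272, -0.115], TCP at [599.97, -0.004, 239.623] pointing down, gripper open.
Joint ranges: [-2.97, 2.97], [-1.01, 2.36], [0.21, 2.38], [-0.96, 4.11], [0.2, 2.71], [-2.98, 2.98]. Speed limits (rad/s): [2.39, 2.39, 3.14, 3.14, 3.14, 3.14].

INTERFACE

Orientations are given as a rotation vector (axis times angle).
In Python, from workcell import ctrl, get_image, workorder, boxes_of, place_of gives the robot as it stands.
- The arm moves only by the shell command python3 -m handwheel 'ROWS' [FORCE]. ROWS is JSON, a list of rows, each a list of 3 entries, a list of its own where there are three numbers: the turn, a rotation vector about the tool's x, y, z in rad, then the shift along the tool's x, y, z in mm, then the finger opening in mm, from 0 to 87.8. In form: [[[rx, ry, rz], [dx, dy, dz], jaw], ...]. A call has 1 to 12 rows; each row is the pose to reach, as a shift and turn from the pose commanded when the call began, along the tool's axes at that moment; what a row does not reach only later rows make up. A row lasts 1/8 s, in which the tool goes at most 62.5 mm and 10.7 degrees, less where a joint would pass 70% of its speed; a pose out of reach is approached as far as the arm can. A call with a gripper value outside its range is refused whole. The fingers move at their own pace and stop on an object; FORCE is the grip in N (left out, the last holds). Time passes only in rows, so rows that repeat a pose let the fingers close. It gives the time, the measured TCP pose, the force and the opening at its end, in the units of the state.
- ctrl.observe(): the state, without advancing time (a new reading comes with each control period).
- get_image(name): name is "scene" or "side" or "wrist"; returns a dict with "image" (420x560x3 uint8, red, green, blue), "fx", "fy", "cx", "cy" (pixels), "dist" ([k1, k2, p1, p2, k3] as OpenCV has them; the pictures are not rectified), "extrinsics" (4x4, takes a point from camera to world coordinates). Camera axes: x right, y up, looking along -z (the intrinsics and any distortion apply to the point x, -y, -z); pixel columns grow to the right and rows downward; lengths in mm; the calibration is good to about 2 mm. A picture is of the moment at which its call begins. There is no depth.
- workorder.close_job(): hands the job in, once; it reports no verdict.
Trained networks look in the newest picture that a camera, given by its name, has taken for a name from the list of things; names that differ only in an ending like _2 or _b are one class to them, and where a whole thing is asked for, a point or a joint stands for the part that bears it (a point fixed in the world has none). Each returns a list of dicts, best first, with "score" (0 to 1); they miss things now and then, are a little off and sometimes report something else, mostly with a low value. They report only what shows in the picture. A call takes as long as a camera call. They do not tell look-alikes from the thing itself.
- boxes_of(camera, query): "point" ([x, y, z] in mm, in world coordinates, good to about 4 mm: the middle of the surface that is visible of it).
- place_of(camera, query): "point" ([x, y, z] in mm, in world coordinates, good to about 4 mm: a listed point, or the origin of a listed thing).
The state is a dict: "clock": time; "joint_pos": joint angles; "qd": joint speeds; "joint_torque": joint torques, N m; "position": TCP position; "ee_rot": TCP orientation; "contact_force": force on the tool from outside, world axes, zero at the start; "ft_torque": the same for the moment, N m; "opening": finger opening in mm.
Only numpy, scipy, OpenCV 4.12 (cv2) and the standard library are available. Lean on these libraries where they do the work, as an engineer would, in place of code of your own. Each camera call takes 0.05 s, during which the arm holds its last target.

## Working session

There is one attempt and no reset: what is moved stays moved. The work goes in short steps, Python scripts to look and compute and a shell command to move; the robot and the scene stay as the last step left them, time stands still between calls to the robot, and variables do not carry over. Pictures are saved under pics/ and viewed, and the job is handed in when it is done.

```bash
mkdir -p pics; ls
cat > look.py <<'E'
import cv2,numpy as np
from workcell import ctrl,get_image,workorder,boxes_of,place_of
def save(n,f,crop=None,s=1):
    d=get_image(n); im=d["image"][:,:,::-1]
    if crop: im=im[crop[1]:crop[3],crop[0]:crop[2]]
    if s!=1: im=cv2.resize(im,None,fx=s,fy=s,interpolation=cv2.INTER_CUBIC)
    cv2.imwrite("pics/"+f,im); return d
def ray(d,px):
    K=np.array([[d["fx"],0,d["cx"]],[0,d["fy"],d["cy"]],[0,0,1.]])
    p=cv2.undistortPoints(np.array([[px]],float),K,np.array(d["dist"],float))[0,0]
    E=np.array(d["extrinsics"]); return E[:3,3],E[:3,:3]@np.array([p[0],-p[1],-1])
def atz(d,px,z):
    o,v=ray(d,px); return o+v*(z-o[2])/v[2]
def proj(d,P):
    E=np.array(d["extrinsics"]); q=E[:3,:3].T@(np.array(P,float)-E[:3,3])
    K=np.array([[d["fx"],0,d["cx"]],[0,d["fy"],d["cy"]],[0,0,1.]])
    return cv2.projectPoints(np.array([[q[0],-q[1],-q[2]]]),np.zeros(3),np.zeros(3),K,np.array(d["dist"],float))[0].ravel()
E
python3 - <<'E'
from look import *
for n in("scene","side","wrist"):
    d=save(n,n+"0.png"); print(n,d["fx"],np.round(d["extrinsics"],2).tolist())
    for q in("hole","paddle","pin_mid","loop_hinge","bracket"):
        print(q,[(np.round(r["point"]).tolist(),round(r["score"],2)) for r in place_of(n,q)][:5])
print(ctrl.observe())
E
```

```text
pics
scene 393.0220136839638 [[-0.84, -0.38, 0.39, 976.29], [0.54, -0.58, 0.61, 594.81], [-0.0, 0.72, 0.69, 815.27], [0.0, 0.0, 0.0, 1.0]]
hole [([522.0, 75.0, 47.0], 0.84), ([715.0, -283.0, 1.0], 0.35)]
paddle [([554.0, -189.0, 7.0], 0.72), ([566.0, -447.0, 6.0], 0.71), ([403.0, -355.0, 10.0], 0.61), ([511.0, -318.0, 8.0], 0.57), ([438.0, -489.0, 5.0], 0.38)]
pin_mid [([501.0, -286.0, 4.0], 0.62), ([572.0, -151.0, 7.0], 0.61), ([607.0, -450.0, 6.0], 0.5), ([414.0, -524.0, 4.0], 0.46), ([369.0, -375.0, 8.0], 0.36)]
loop_hinge [([380.0, -371.0, 8.0], 0.62), ([500.0, -296.0, 2.0], 0.59), ([586.0, -446.0, 6.0], 0.52), ([571.0, -166.0, 9.0], 0.43), ([421.0, -513.0, 6.0], 0.38)]
bracket [([525.0, 73.0, -0.0], 0.88)]
side 494.08637585245174 [[1.0, 0.04, -0.04, 488.66], [-0.06, 0.68, -0.73, -1157.74], [0.0, 0.73, 0.68, 1065.58], [0.0, 0.0, 0.0, 1.0]]
hole [([521.0, 76.0, 49.0], 0.84)]
paddle [([566.0, -438.0, 8.0], 0.8), ([512.0, -324.0, 8.0], 0.77), ([398.0, -352.0, 10.0], 0.72), ([438.0, -491.0, 9.0], 0.72), ([557.0, -193.0, 3.0], 0.46)]
pin_mid [([604.0, -448.0, 6.0], 0.8), ([412.0, -520
[... 661 characters left out ...]
7.0, 69.0, 5.0], 0.6)]
{'clock': 0.9, 'joint_pos': array([-1.15111672e-01,  3.58786956e-01,  1.51039123e+00,  4.81163632e-06,
        1.27248217e+00, -1.15136254e-01]), 'qd': array([ 0.00075941,  0.00111394,  0.00187206,  0.00256282, -0.00155689,
        0.00090453]), 'joint_torque': array([ 6.50369493e-04, -5.15316904e+01, -2.71129006e+01,  6.75311917e-02,
        2.45454116e-02, -7.94110207e-06]), 'position': array([ 5.99982458e+02, -1.09552145e-02,  2.39633893e+02]), 'ee_rot': array([-8.49988638e-06,  1.57086305e+00,  2.78928494e-05]), 'contact_force': array([-0.55996306, -0.32238082, -0.94827856]), 'ft_torque': array([ 0.0483726 ,  0.02141216, -0.02162067]), 'opening': 88.03783793991512}
```

View pics/scene0.png

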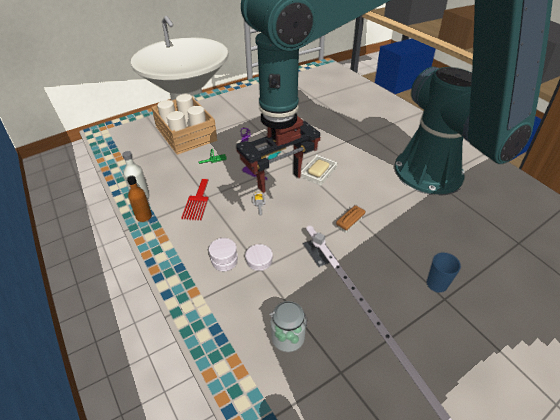

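View pics/side0.png

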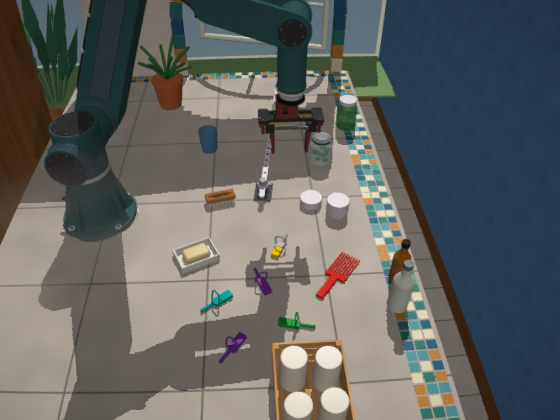

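View pics/wrist0.png

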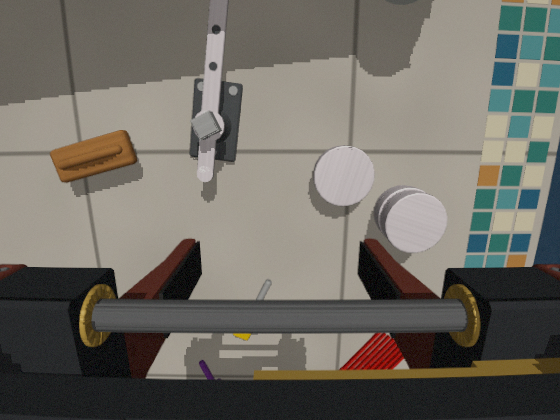

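Scene candidates for the pin in the side view: yellow handle (280,246), purple (262,282), turquoise (217,300), green (296,323), purple (232,346). By the description I choose the yellow one, about (555,-190). Stay and stud are at wrist pixel (207,125), with the stay running roughly +y.

Run:
```python
from look import *
im=cv2.imread("pics/side0.png");a=cv2.resize(im[225:270,250:310],None,fx=7,fy=7,interpolation=2)
im=cv2.imread("pics/wrist0.png");b=cv2.resize(im[255:355,215:295],None,fx=5,fy=5,interpolation=2)
c=cv2.resize(im[60:190,160:260],None,fx=4,fy=4,interpolation=2)
cv2.imwrite("pics/cropA.png",a);cv2.imwrite("pics/cropB.png",np.hstack([cv2.copyMakeBorder(x,0,520-x.shape[0],0,0,0) for x in(b,c)]))
```

```text
(no output)
```

View pics/cropA.png

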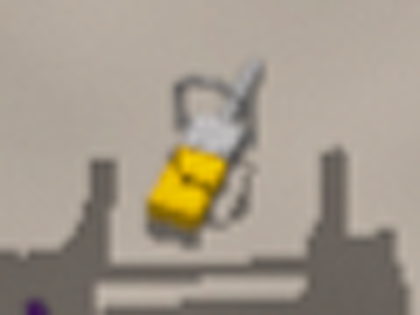

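View pics/cropB.png

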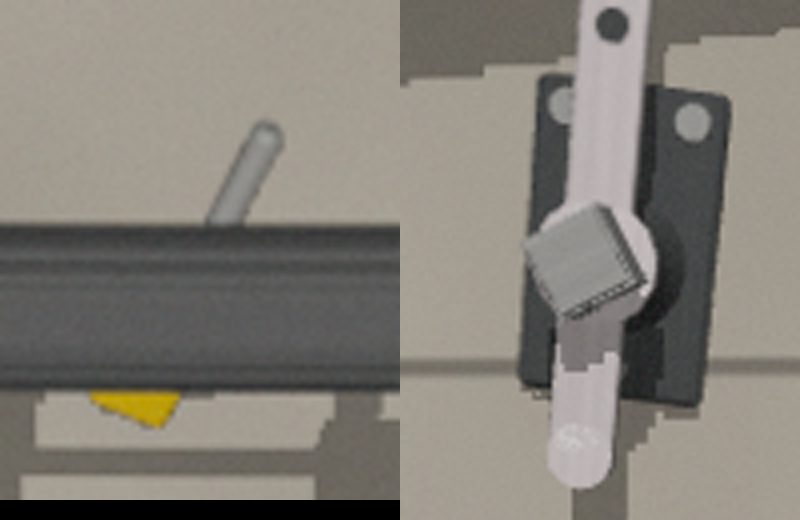

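The crops confirm the choice: yellow handle with steel head and shank and its loop standing open. The stud top is visibly turned anticlockwise. Next is a look from behind and above the pin.

```bash
python3 -m handwheel '[[[0.1,0,0],[10,-55,-16],50],[[0.2,0,0],[20,-110,-32],50],[[0.3,0,0],[30,-165,-48],50],[[0.4,0,0],[40,-215,-64],50],[[0.44,0,0],[40,-262,-79],50],[[0.44,0,0],[40,-262,-79],50],[[0.44,0,0],[40,-262,-79],50]]' 30
python3 - <<'E'
from look import *
d=save("wrist","w1.png")
np.save("w1.npy",d,allow_pickle=True)
for q in("paddle","pin_mid","loop_hinge"):
    print(q,[(np.round(r["point"],1).tolist(),round(r["score"],2)) for r in place_of("wrist",q)][:4])
E
```

```text
clock: 1.78
position: [521.0, -261.7, 199.6]
ee_rot: [0.346, 1.543, -0.345]
contact_force: [-0.1, 0.7, 0.2]
opening: 49.7
paddle [([440.5, -490.4, 1.8], 0.77), ([558.9, -187.5, 9.5], 0.68), ([398.8, -352.3, 3.2], 0.65), ([515.0, -318.2, 6.6], 0.62)]
pin_mid [([572.8, -151.5, 5.0], 0.66), ([499.2, -282.2, 5.1], 0.6)]
loop_hinge [([566.7, -166.2, 5.2], 0.96), ([504.9, -297.5, 6.8], 0.62)]
```

View pics/w1.png

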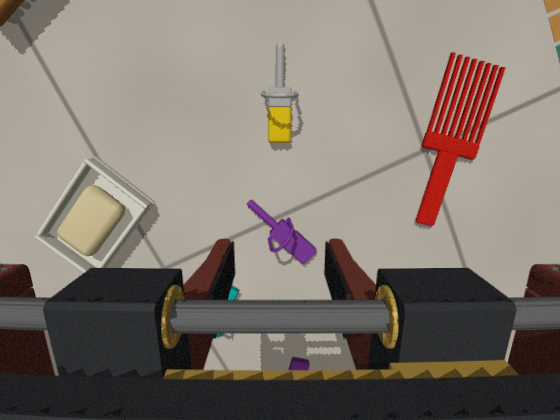

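The yellow pin is upright in view, with nose at (280,45) and handle tail at (280,142), well clear of its neighbours. Refining with a zoom.

Run:
```python
from look import *
im=cv2.imread("pics/w1.png");cv2.imwrite("pics/w1c.png",cv2.resize(im[35:155,240:320],None,fx=5,fy=5,interpolation=2))
d=np.load("w1.npy",allow_pickle=True).item()
hsv=cv2.cvtColor(im[35:155,240:320],cv2.COLOR_BGR2HSV)
m=cv2.inRange(hsv,(20,150,100),(35,255,255));ys,xs=np.nonzero(m);print(xs.min()+240,xs.max()+240,ys.min()+35,ys.max()+35)
ty=atz(d,(280,142.5),8);no=atz(d,(280.3,44.5),6)
print(ty,no,np.hypot(*(no-ty)[:2]),np.degrees(np.arctan2(*(no-ty)[[1,0]])))
```

```text
268 290 107 142
[ 545.91671041 -211.81152061    8.        ] [ 586.90466783 -125.44933416    6.        ] 95.59518765507637 64.6107329803547
```

View pics/w1c.png

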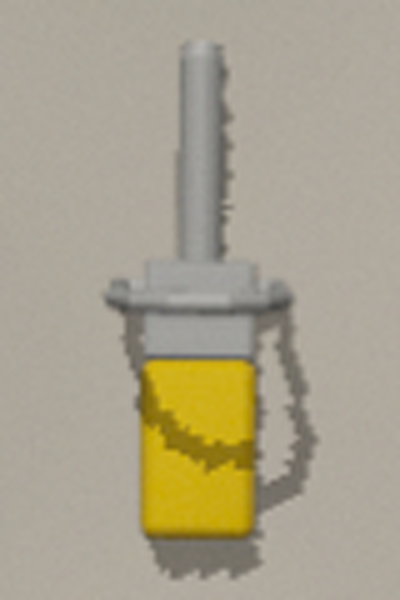

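Checks out: the length is 95.6 mm against 96 expected, and the heading is 64.7°, already aligned with the tool. Descending.

```bash
python3 -m handwheel '[[[0,0,0],[30,50,1.3],50],[[0,0,0],[80,75.8,1.3],50],[[0,0,0],[125,75.8,1.3],50],[[0,0,0],[155,75.8,1.3],50],[[0,0,0],[172,75.8,1.3],50],[[0,0,0],[181,75.8,1.3],50],[[0,0,0],[181,75.8,1.3],50],[[0,0,0],[181,75.8,1.3],40]]' 30
python3 - <<'E'
from look import *
d=save("wrist","w2.png")
print(ctrl.observe()["position"])
E
```

```text
clock: 2.98
position: [555.2, -194.4, 19.7]
ee_rot: [0.345, 1.541, -0.345]
contact_force: [0.3, 0.1, 0.5]
opening: 43.2
[ 555.2348403  -194.43389512   19.74808298]
```

View pics/w2.png

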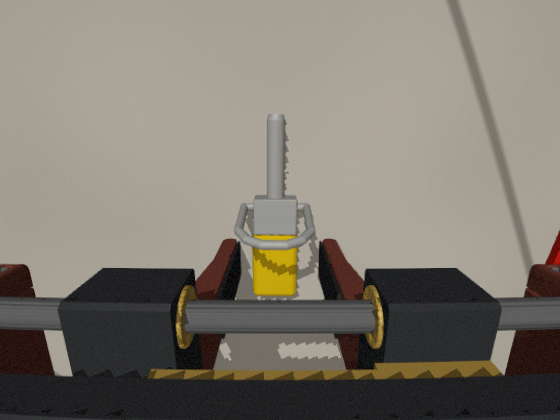

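The pin lies between the fingers about 2 mm left of centre, with the loop clear ahead of the fingers. I nudge left and close.

```bash
python3 -m handwheel '[[[0,0,0],[0.5,0,-1.5],40],[[0,0,0],[0.5,0,-1.5],32],[[0,0,0],[0.5,0,-1.5],26],[[0,0,0],[0.5,0,-1.5],20],[[0,0,0],[0.5,0,-1.5],20],[[0,0,0],[0.5,0,-1.5],20]]' 35
python3 - <<'E'
from look import *
d=save("wrist","w3.png",(180,100,380,350),2)
o=ctrl.observe();print(o["position"],o["ee_rot"],o["opening"],o["contact_force"])
E
```

```text
clock: 3.78
position: [553.1, -193.4, 18.2]
ee_rot: [0.345, 1.543, -0.345]
contact_force: [0.6, 0.8, 2.3]
opening: 23.9
[ 553.08815158 -193.38741814   18.20860405] [ 0.34498228  1.54316601 -0.34510146] 23.93518257695181 [-0.5547056  -0.82047696  3.062462  ]
```

View pics/w3.png

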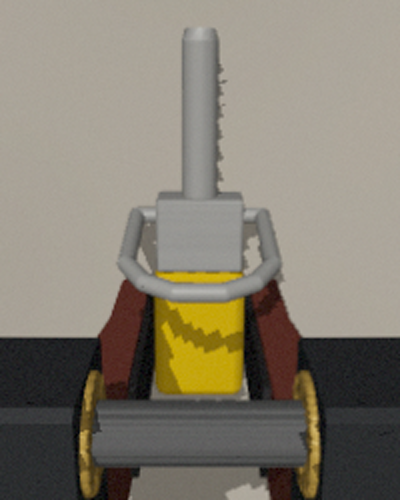

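Grasp is good (opening 23.9, handle centred). Now to measure the bracket from the first wrist picture.

Run:
```python
from look import *
d=get_image("wrist")
d=dict(d);E=np.array(np.load("w1.npy",allow_pickle=True).item()["extrinsics"])
d["extrinsics"]=[[1,0,0,600.79],[0,.97,.25,68.9],[0,-.25,.97,385.],[0,0,0,1]]
c=lambda x,y:((x-400)/4+160,y/4+60)
P=lambda n,x,y,z:print(n,np.round(atz(d,c(x,y),z),1))
P("tail",579,458,39);P("hole",612,25,39)
# bar edges
P("L low",554,400,39);P("R low",614,400,39);P("L up",575,120,39);P("R up",640,120,39)
for n,x,y in(("TL",540,75),("TR",730,98),("BR",698,405),("BL",520,385)):P(n,x,y,6)
for n,x,y in(("t",600,205),("l",525,243),("b",567,316),("r",640,278)):P(n,x,y,59)
```

```text
tail [518.4  21.7  39. ]
hole [532.8 133.6  39. ]
L low [512.5  37.7  39. ]
R low [528.9  37.7  39. ]
L up [522.1 110.4  39. ]
R up [539.1 110.3  39. ]
TL [505.3 126.6   6. ]
TR [559.1 120.    6. ]
BR [547.2  33.1   6. ]
BL [494.1  39.3   6. ]
t [531.9  87.8  59. ]
l [512.6  78.8  59. ]
b [522.1  60.7  59. ]
r [541.1  70.   59. ]
```

Stay heading is 82.5°, stud axis ≈ (526.2, 74.3), and the stud is turned about 0.57 rad, within the stated 0.2 to 0.6. I'll stage with the pin aligned to the turned hole (heading 115°) and its nose 20 mm short of the mouth.

```bash
python3 -m handwheel '[[[0,0,0],[-20,0,0],20],[[0,0,0],[-55,10,-5],20],[[-0.15,0,0],[-60,45,-15],20],[[-0.32,0,0],[-60,90,-28],20],[[-0.5,0,0],[-60,130,-42],20],[[-0.68,0,0],[-60,155,-52],20],[[-0.82,0,0],[-60,162,-55.7],20],[[-0.88,0,0],[-60,162.4,-55.7],20],[[-0.88,0,0],[-60,162.4,-55.7],20],[[-0.88,0,0],[-60,162.4,-55.7],20]]'
python3 - <<'E'
from look import *
d=save("wrist","w4.png");np.save("w4.npy",d,allow_pickle=True)
im=d["image"][:,:,::-1]
cv2.imwrite("pics/w4c.png",cv2.resize(im[20:220,200:360],None,fx=3,fy=3,interpolation=2))
from scipy.spatial.transform import Rotation as R
o=ctrl.observe();print(o["position"],np.round(R.from_rotvec(o["ee_rot"]).as_matrix(),3).tolist(),o["opening"],o["contact_force"])
E
```

```text
clock: 5.12
position: [571.7, -22.8, 77.9]
ee_rot: [-0.344, 1.544, 0.344]
contact_force: [-1.0, -0.7, -1.2]
opening: 23.6
[571.74250536 -22.88151511  77.99785383] [[-0.0, -0.425, 0.905], [0.0, 0.905, 0.425], [-1.0, 0.0, -0.0]] 23.54254340108264 [-0.19854783 -0.46828828 -1.01320387]
```

View pics/w4.png

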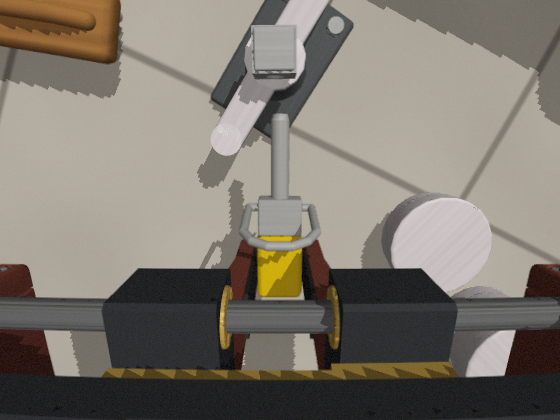

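View pics/w4c.png

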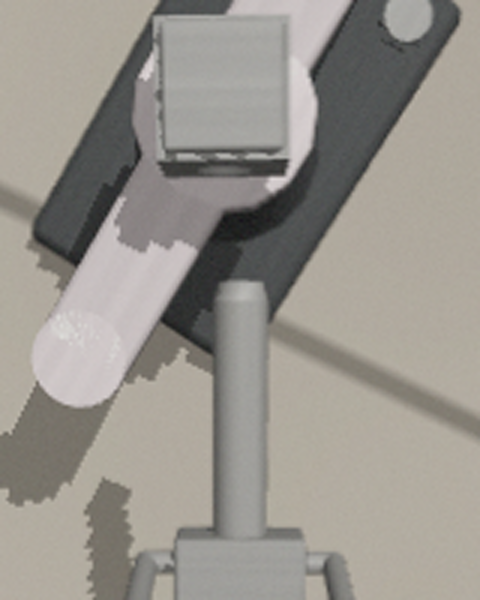

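The pin is parallel to the turned hole, and the near face shows a dark mouth at crop (230,170). The stud sits left of the pin's line, so I compute the lateral shift.

Run:
```python
from look import *
d=np.load("w4.npy",allow_pickle=True).item()
T=np.array([571.74,-22.88,0]);u=np.array([-.425,.905,0]);r=np.array([.905,.425,0])
c=lambda x,y:(x/3+200,y/3+20)
def P(n,x,y,z):
    p=atz(d,c(x,y),z)-T;print(n,"fwd %.1f lat %.1f"%(p@u,p@r), np.round(p+T,1))
P("nose",242,281,66);P("shank L",217,480,66);P("shank R",269,480,66);P("tipL",218,310,66);P("tipR",267,310,66)
P("top tl",161,20,59);P("top tr",288,18,59);P("top bl",165,152,59);P("top br",288,147,59)
P("mouth",230,170,46)
P("tail",77,363,39)
P("eyeL",135,115,39);P("eyeR",317,115,39)
```

```text
nose fwd 76.0 lat 1.3 [540.7  46.5  66. ]
shank L fwd 43.8 lat -2.8 [550.5  15.6  66. ]
shank R fwd 43.8 lat 5.9 [558.5  19.3  66. ]
tipL fwd 71.5 lat -2.5 [539.1  40.7  66. ]
tipR fwd 71.5 lat 5.4 [546.2  44.1  66. ]
top tl fwd 116.4 lat -11.5 [511.9  77.6  59. ]
top tr fwd 116.6 lat 8.6 [530.   86.4  59. ]
top bl fwd 96.6 lat -11.2 [520.6  59.8  59. ]
top br fwd 97.4 lat 8.8 [538.3  69.   59. ]
mouth fwd 95.8 lat -0.7 [530.4  63.6  46. ]
tail fwd 62.2 lat -30.2 [518.   20.6  39. ]
eyeL fwd 106.4 lat -18.0 [510.3  65.8  39. ]
eyeR fwd 106.3 lat 15.0 [540.1  79.8  39. ]
```

```bash
python3 -m handwheel '[[[0,0,0],[8,0,-2.8],20],[[0,0,0],[19.7,5,-2.8],20],[[0,0,0],[19.7,12,-2.8],20],[[0,0,0],[19.7,12,-2.8],20],[[0,0,0],[19.7,12,-2.8],20]]'
python3 - <<'E'
from look import *
d=save("wrist","w5.png");np.save("w5.npy",d,allow_pickle=True)
im=d["image"][:,:,::-1]
cv2.imwrite("pics/w5c.png",cv2.resize(im[20:220,200:360],None,fx=3,fy=3,interpolation=2))
s=get_image("side")["image"][:,:,::-1];cv2.imwrite("pics/s5c.png",cv2.resize(s[140:260,210:340],None,fx=5,fy=5,interpolation=2))
o=ctrl.observe();print(o["position"],o["ee_rot"],o["opening"],o["contact_force"])
E
```

```text
clock: 5.8
position: [564.5, -12.9, 58.6]
ee_rot: [-0.346, 1.543, 0.345]
contact_force: [-0.5, -0.4, -0.3]
opening: 23.8
[564.61564703 -13.0821339   58.75690813] [-0.34535495  1.54241507  0.34485351] 23.683398765572328 [-0.02375053  0.19143245 -0.86201421]
```

View pics/w5c.png

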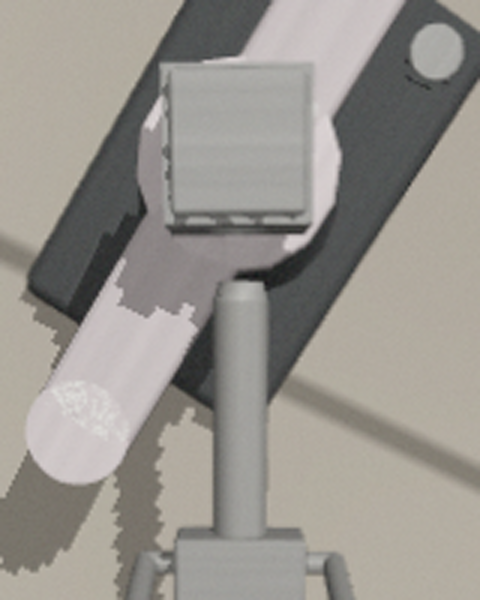

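View pics/s5c.png

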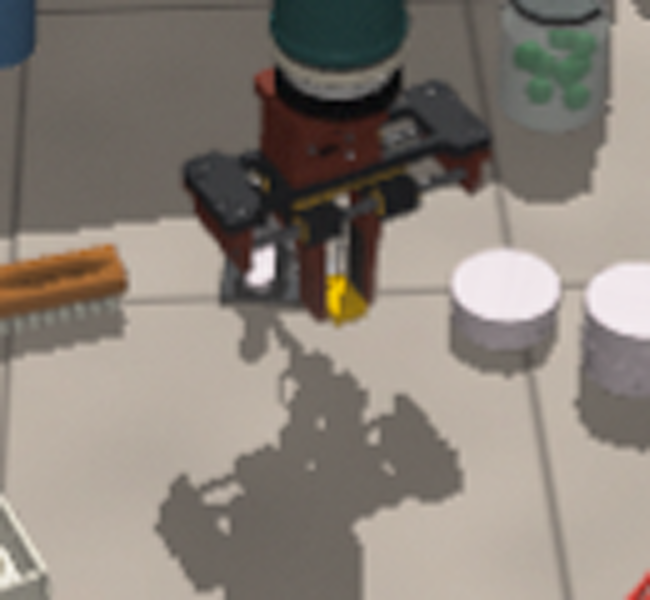

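Aligned laterally to about 0.3 mm, with a nose-to-face gap of about 7 mm. Feeling forward gently.

```bash
python3 -m handwheel '[[[0,0,0],[0.4,3,0],20],[[0,0,0],[0.4,6,0],20],[[0,0,0],[0.4,7,0],20],[[0,0,0],[0.4,8,0],20],[[0,0,0],[0.4,8.5,0],20],[[0,0,0],[0.4,9,0],20]]'
```

```text
clock: 6.65
position: [560.4, -4.9, 58.0]
ee_rot: [-0.345, 1.543, 0.345]
contact_force: [0.2, -0.4, -1.0]
opening: 23.8
```

Run:
```python
from look import *
d=save("wrist","w6c.png",(200,20,360,220),3)
o=ctrl.observe();print(o["position"],o["opening"],o["contact_force"])
```

```text
[560.32737006  -4.81879662  58.01059997] 23.55761042245025 [-0.43222723 -0.84646921 -1.57572522]
```

View pics/w6c.png

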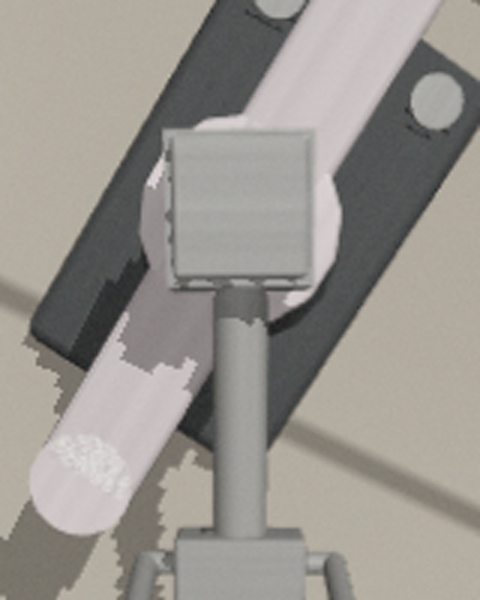

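The nose is at or just into the mouth with no force. Feeling on.

```bash
python3 -m handwheel '[[[0,0,0],[0,0.7,0],20],[[0,0,0],[0,1.4,0],20],[[0,0,0],[0,2.1,0],20]]'; python3 -m handwheel '[[[0,0,0],[0,0.7,0],20],[[0,0,0],[0,1.4,0],20],[[0,0,0],[0,2.1,0],20]]'; python3 -c "
from workcell import ctrl
o=ctrl.observe();print(o['position'],o['contact_force'],o['ft_torque'])"
```

```text
clock: 7.08
position: [559.4, -3.0, 58.0]
ee_rot: [-0.345, 1.543, 0.345]
contact_force: [0.1, 0.2, -1.3]
opening: 23.9
clock: 7.45
position: [558.5, -1.0, 58.0]
ee_rot: [-0.345, 1.543, 0.345]
contact_force: [-1.0, 0.3, -0.2]
opening: 23.8
[558.52203802  -1.02853223  58.02848502] [-1.04360096  0.32641937 -0.18262067] [ 0.01922219 -0.04993469 -0.0085238 ]
```

5.5 mm in with no resistance. I go 3 mm more, then swing the pin and stud clockwise about the stud axis (radius 78.5 mm) towards the stay.

```bash
python3 -m handwheel '[[[0,0,0],[0,1,0],20],[[0,0,0],[0,2,0],20],[[0,0,0],[0,3,0],20],[[0,0,0],[0,3,0],20]]'; python3 -m handwheel '[[[0.048,0,0],[0,0.1,-3.7],20],[[0.095,0,0],[0,0.35,-7.45],20],[[0.143,0,0],[0,0.8,-11.2],20]]';python3 -c "
from workcell import ctrl
o=ctrl.observe();print(o['position'],o['contact_force'],o['ft_torque'])"
```

```text
clock: 7.95
position: [557.3, 1.7, 58.0]
ee_rot: [-0.345, 1.543, 0.345]
contact_force: [-0.5, -0.2, 0.0]
opening: 23.8
clock: 8.32
position: [547.4, -2.5, 58.2]
ee_rot: [-0.232, 1.557, 0.231]
contact_force: [1.6, -0.1, -2.2]
opening: 23.7
[547.3635903   -2.51970777  58.16308968] [ 1.60832993 -0.14748536 -2.21954615] [ 0.04295275 -0.2863828  -0.06951076]
```

```bash
python3 -m handwheel '[[[0.05,0,0],[0,0.1,-3.9],20],[[0.1,0,0],[0,0.4,-7.85],20],[[0.15,0,0],[0,0.9,-11.7],20],[[0.2,0,0],[0,1.55,-15.6],20],[[0.25,0,0],[0,2.45,-19.4],20]]';python3 -c "
from look import *
save('wrist','w7c.png',(200,20,360,220),3)
o=ctrl.observe();print(o['position'],o['contact_force'],o['ft_torque'])"
```

```text
clock: 8.95
position: [529.6, -6.2, 58.5]
ee_rot: [-0.036, 1.567, 0.035]
contact_force: [3.6, -0.4, -2.0]
opening: 23.7
[529.12570971  -6.2062814   58.49780338] [ 4.46619844 -1.78222601 -1.6582103 ] [-0.31480003 -0.77516859 -0.2540362 ]
```

View pics/w7c.png

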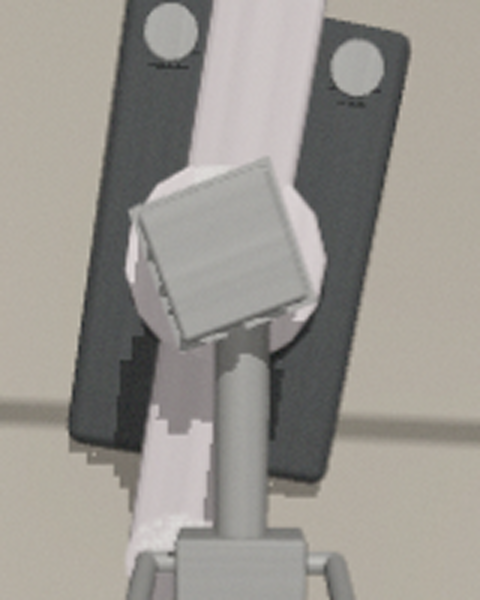

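The stud has turned only about 3° so far. The swing has used up the nose's play in the mouth, and the side force has just reached about 4.5 N, near the turning force. Continuing gently to the stay's line.

```bash
python3 -m handwheel '[[[0.06,0,0],[0,0.15,-4.7],20],[[0.12,0,0],[0,0.55,-9.4],20],[[0.178,0,0],[0,1.25,-13.9],20],[[0.178,0,0],[0,1.25,-13.9],20]]';python3 -c "
from look import *
save('wrist','w8c.png',(200,20,360,220),3)
o=ctrl.observe();print(o['position'],o['ee_rot'],o['contact_force'],o['ft_torque'])"
```

```text
clock: 9.5
position: [515.4, -5.9, 58.5]
ee_rot: [0.102, 1.565, -0.103]
contact_force: [3.5, -2.9, -1.8]
opening: 23.7
[515.42409584  -5.87193018  58.51803503] [ 0.10112689  1.56517394 -0.10239549] [ 4.74767514 -3.31157296 -2.22025121] [-0.7074805  -0.62101121 -0.22783725]
```

View pics/w8c.png

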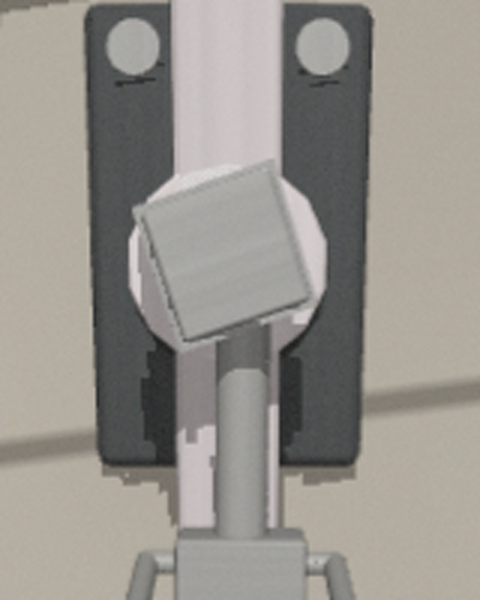

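Now the stud follows. The pin is parallel to the stay but 2.3 mm to its right (pin column 242, bar centre 228). Shifting left brings the mouth onto the stay's line.

```bash
python3 -m handwheel '[[[0,0,0],[0,0,-0.8],20],[[0,0,0],[0,0,-1.6],20],[[0,0,0],[0,0,-2.4],20],[[0,0,0],[0,0,-3],20]]';python3 -c "
from look import *
save('wrist','w9c.png',(200,20,360,220),3)
o=ctrl.observe();print(o['position'],o['ee_rot'],o['contact_force'],o['ft_torque'])"
```

```text
clock: 10.05
position: [513.1, -5.2, 58.6]
ee_rot: [0.102, 1.564, -0.102]
contact_force: [4.4, -1.8, -2.3]
opening: 23.7
[512.96376668  -5.1512736   58.53973773] [ 0.10192824  1.56435128 -0.10225857] [ 4.82300749 -1.61134906 -1.72849045] [-0.46061505 -0.82810358 -0.32645163]
```

View pics/w9c.png

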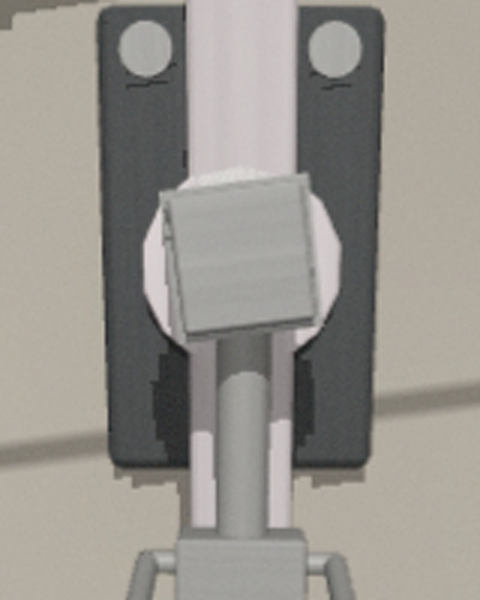

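The stud is within 7° of the line and the pin is centred on the bar (242 against 242). Pushing in gently.

```bash
python3 -m handwheel '[[[0,0,0],[0.2,0.8,-0.3],20],[[0,0,0],[0.2,1.6,-0.6],20],[[0,0,0],[0.2,2.4,-0.6],20],[[0,0,0],[0.2,3.2,-0.6],20]]'; python3 -c "
from look import *
o=ctrl.observe();print(o['position'],o['ee_rot'],o['contact_force'],o['ft_torque'])"
```

```text
clock: 10.6
position: [512.6, -2.2, 58.4]
ee_rot: [0.101, 1.565, -0.102]
contact_force: [3.6, -3.7, -1.5]
opening: 23.9
[512.60384461  -2.16808612  58.36811238] [ 0.10128438  1.56480161 -0.1023745 ] [ 3.55509098 -3.67843419 -1.54863483] [-0.65415643 -0.68597061 -0.28606493]
```

Smooth, about 4 N. Continuing.

```bash
python3 -m handwheel '[[[0,0,0],[0,0.8,0],20],[[0,0,0],[0,1.6,0],20],[[0,0,0],[0,2.4,0],20],[[0,0,0],[0,3.2,0],20],[[0,0,0],[0,4,0],20]]'; python3 -m handwheel '[[[0,0,0],[0,0.8,0],20],[[0,0,0],[0,1.6,0],20],[[0,0,0],[0,2.4,0],20],[[0,0,0],[0,3.2,0],20],[[0,0,0],[0,4,0],20]]';python3 -c "
from look import *
save('wrist','w10c.png',(200,20,360,220),3)
o=ctrl.observe();print(o['position'],o['ee_rot'],o['contact_force'],o['ft_torque'])"
```

```text
clock: 11.22
position: [513.2, 1.8, 58.4]
ee_rot: [0.101, 1.565, -0.102]
contact_force: [3.5, -3.3, -1.2]
opening: 23.6
clock: 11.85
position: [513.8, 5.7, 58.4]
ee_rot: [0.101, 1.565, -0.102]
contact_force: [3.6, -4.4, -1.1]
opening: 23.5
[513.78139204   5.86112988  58.40719531] [ 0.10131165  1.5645592  -0.10228462] [ 3.29836803 -4.35200239 -3.02170419] [-0.61770549 -0.69596201 -0.2785634 ]
```

View pics/w10c.png

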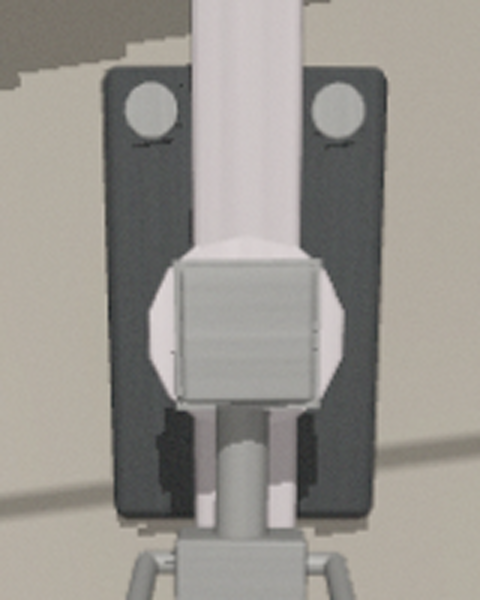

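The stud is now in line with the stay. The pin sits about 0.8 mm left of its axis, so I ease right and keep pushing (about 23 mm to go).

```bash
python3 -m handwheel '[[[0,0,0],[0,1,0.3],20],[[0,0,0],[0,2,0.6],20],[[0,0,0],[0,3,0.6],20],[[0,0,0],[0,4,0.6],20],[[0,0,0],[0,5,0.6],20],[[0,0,0],[0,6,0.6],20]]'; python3 -m handwheel '[[[0,0,0],[0,1,0],20],[[0,0,0],[0,2,0],20],[[0,0,0],[0,3,0],20],[[0,0,0],[0,4,0],20],[[0,0,0],[0,5,0],20],[[0,0,0],[0,6,0],20]]'
```

```text
clock: 12.65
position: [514.6, 11.8, 58.3]
ee_rot: [0.102, 1.565, -0.102]
contact_force: [4.5, -3.8, -0.6]
opening: 23.8
clock: 13.4
position: [515.5, 17.7, 58.3]
ee_rot: [0.101, 1.565, -0.102]
contact_force: [4.0, -2.4, -1.6]
opening: 24.0
```

```bash
python3 -c "
from look import *
save('wrist','w11c.png',(200,100,360,300),3)
o=ctrl.observe();print(o['position'],o['ee_rot'],o['contact_force'],o['ft_torque'])"
```

```text
[515.49363553  17.85599602  58.30540697] [ 0.10157554  1.56532173 -0.10233727] [ 5.10384246 -3.7006526  -1.19968577] [-0.63535955 -0.73761165 -0.24959902]
```

View pics/w11c.png

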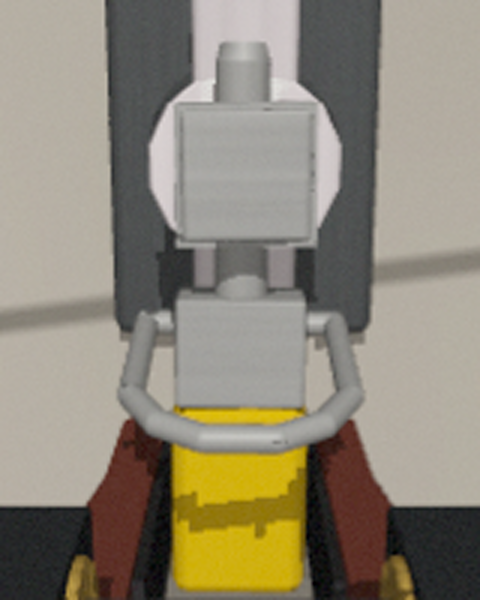

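The nose is through the far side (crop 243,45). Pushing on, easing 0.5 mm right.

```bash
python3 -m handwheel '[[[0,0,0],[0,1,0.3],20],[[0,0,0],[0,2,0.6],20],[[0,0,0],[0,3,0.6],20],[[0,0,0],[0,4,0.6],20],[[0,0,0],[0,5,0.6],20],[[0,0,0],[0,6,0.6],20],[[0,0,0],[0,7,0.6],20],[[0,0,0],[0,8,0.6],20]]'; python3 -m handwheel '[[[0,0,0],[0,0.5,0],20],[[0,0,0],[0,1,0],20]]';python3 -m handwheel '[[[0,0,0],[0,0.5,0],20],[[0,0,0],[0,1,0],20]]';python3 -c "
from look import *
save('wrist','w12c.png',(200,100,360,300),3)"
```

```text
clock: 14.45
position: [516.6, 25.8, 58.2]
ee_rot: [0.102, 1.566, -0.102]
contact_force: [4.3, -3.5, -1.2]
opening: 23.6
clock: 14.7
position: [516.8, 26.7, 58.2]
ee_rot: [0.102, 1.566, -0.102]
contact_force: [4.4, -3.9, -1.1]
opening: 24.0
clock: 14.95
position: [516.8, 27.4, 58.2]
ee_rot: [0.101, 1.566, -0.103]
contact_force: [3.6, -6.8, 0.1]
opening: 23.7
```

View pics/w12c.png

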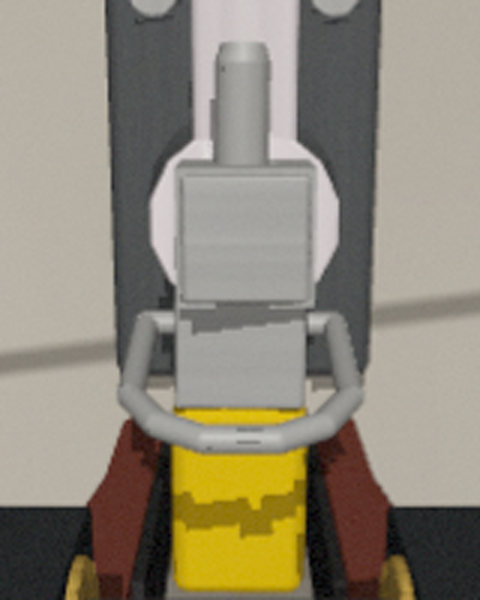

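Axial force is rising, so the seat is at the stud. A small press to confirm.

```bash
python3 -m handwheel '[[[0,0,0],[0,0.4,0.3],20],[[0,0,0],[0,0.8,0.3],20],[[0,0,0],[0,0.8,0.3],20]]';python3 -c "
from look import *
o=ctrl.observe();print(o['position'],o['ee_rot'],o['contact_force'],o['ft_torque'])"
```

```text
clock: 15.38
position: [516.9, 27.5, 58.2]
ee_rot: [0.1, 1.567, -0.103]
contact_force: [3.1, -8.4, 0.0]
opening: 23.6
[516.92742611  27.48168719  58.19918216] [ 0.09979003  1.56684548 -0.10307612] [ 3.14271025 -8.36272583  0.04972144] [-1.56545948 -0.5213139  -0.06293419]
```

```bash
python3 -m handwheel '[[[0,0,0],[0,0.6,0],20],[[0,0,0],[0,1.2,0],20],[[0,0,0],[0,1.2,0],20]]';python3 -c "
from look import *
d=save('wrist','w13c.png',(200,150,360,300),5)
o=ctrl.observe();print(o['position'],o['ee_rot'],o['contact_force'],o['ft_torque'])"
```

```text
clock: 15.75
position: [516.9, 27.7, 58.2]
ee_rot: [0.098, 1.567, -0.104]
contact_force: [2.8, -15.3, 0.5]
opening: 24.0
[516.93302393  27.63421586  58.22452377] [ 0.09789643  1.56709933 -0.10376069] [  1.84855163 -14.73471033   0.58539757] [-2.42711189 -0.463181   -0.16167312]
```

View pics/w13c.png

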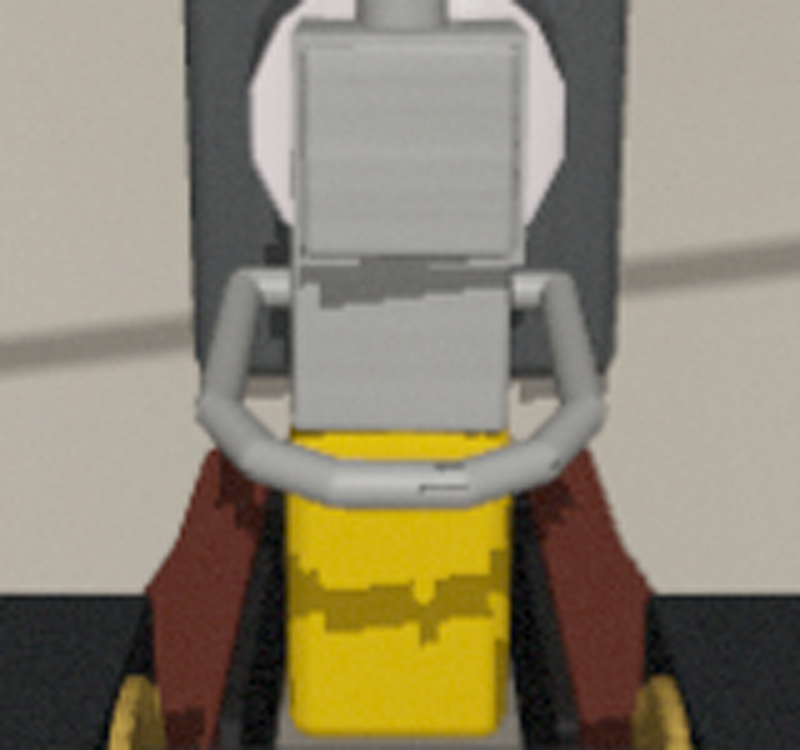

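Firm stop, 15 N axial with no motion, and the head is flush on the stud. Relaxing the press, then letting go.

```bash
python3 -m handwheel '[[[0,0,0],[0,-1,0],20],[[0,0,0],[0,-2,0],20],[[0,0,0],[0,-2.4,0],20],[[0,0,0],[0,-2.4,0],30],[[0,0,0],[0,-2.4,0],36],[[0,0,0],[0,-2.4,0],36]]';python3 -c "
from look import *
d=save('wrist','w14c.png',(200,150,360,300),5)
o=ctrl.observe();print(o['position'],o['ee_rot'],o['contact_force'],o['ft_torque'])"
```

```text
clock: 16.55
position: [514.8, 28.0, 57.6]
ee_rot: [0.103, 1.57, -0.102]
contact_force: [0.2, -0.0, -0.4]
opening: 35.7
[515.08054489  27.95304592  57.62919355] [ 0.10275862  1.56974548 -0.10248614] [-0.33273772  0.29158836  0.4508996 ] [-0.0253419   0.06661991  0.09191536]
```

View pics/w14c.png

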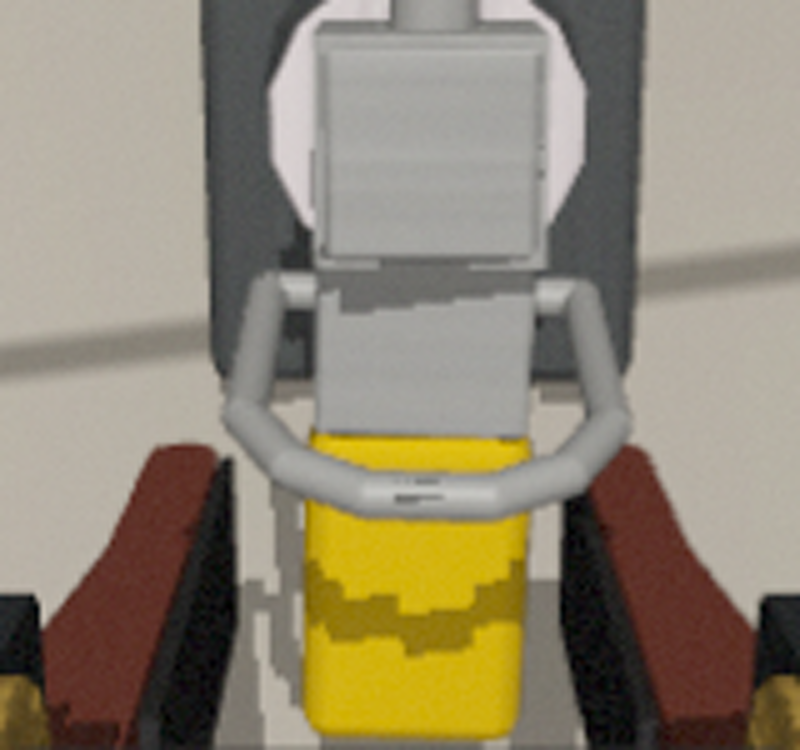

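Released; the pin stays home, flush on the stud. Now I lift, close the fingers behind the bow and centre on it (2 mm right).

```bash
python3 -m handwheel '[[[0,0,0],[-10,-1,1],40],[[0,0,0],[-25,-3,2.1],40],[[0,0,0],[-33,-4,2.1],25],[[0,0,0],[-33,-4,2.1],10],[[0,0,0],[-33,-4,2.1],0],[[0,0,0],[-33,-4,2.1],0],[[0,0,0],[-33,-4,2.1],0]]' 20;python3 -c "
from look import *
d=save('wrist','w15c.png',(180,120,380,320),3)
o=ctrl.observe();print(o['position'],o['ee_rot'],o['contact_force'],o['opening'])"
```

```text
clock: 17.48
position: [517.1, 23.5, 90.5]
ee_rot: [0.103, 1.569, -0.103]
contact_force: [-0.4, 0.2, 0.8]
opening: 1.0
[517.13774159  23.44293766  90.50576792] [ 0.10282351  1.5691522  -0.1028479 ] [-0.03260671  0.0271368   0.41066734] 0.622797792964808
```

View pics/w15c.png

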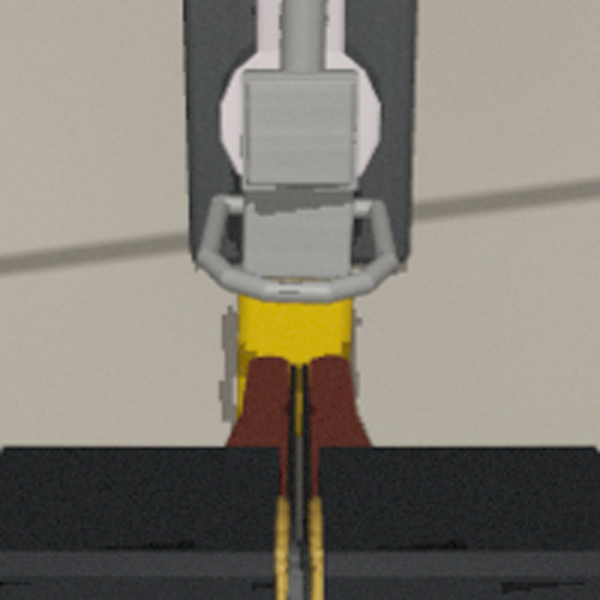

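Fingers are closed and centred behind the bow. Pushing the bow over, watching force.

```bash
python3 -m handwheel '[[[0,0,0],[0,8,0],0],[[0,0,0],[0,14,0],0],[[0,0,0],[0,18,0],0],[[0,0,0],[0,22,0],0],[[0,0,0],[0.5,26,0],0],[[0,0,0],[1,30,0],0]]';python3 -c "
from look import *
d=save('wrist','w16c.png',(180,120,380,320),3)
o=ctrl.observe();print(o['position'],o['contact_force'],o['opening'])"
```

```text
clock: 18.27
position: [521.4, 53.4, 89.8]
ee_rot: [0.103, 1.568, -0.103]
contact_force: [-0.5, -1.3, 0.4]
opening: 0.7
[521.36492683  53.77456609  89.73194707] [ 0.0601704  -1.47887236  1.0171811 ] 0.5243273189757482
```

View pics/w16c.png

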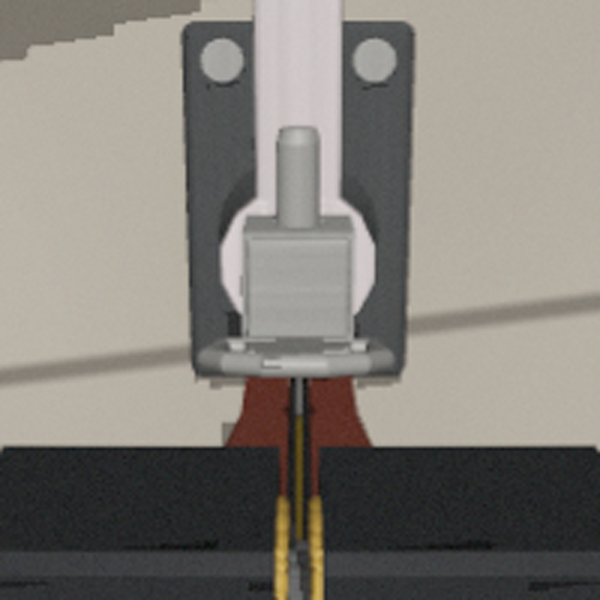

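The bow moves with about 1.5 N. Continuing over the stud past centre.

```bash
python3 -m handwheel '[[[0,0,0],[0.5,3,0],0],[[0,0,0],[1,6,0],0],[[0,0,0],[2,9,0],0],[[0,0,0],[3,12,0],0],[[0,0,0],[4,15,0],0],[[0,0,0],[5,18,0],0],[[0,0,0],[5.5,20,0],0]]';python3 -c "
from look import *
d=save('wrist','w17c.png',(180,120,380,320),3)
o=ctrl.observe();print(o['position'],o['contact_force'],o['opening'])"
```

```text
clock: 19.2
position: [524.1, 73.3, 84.4]
ee_rot: [0.103, 1.568, -0.103]
contact_force: [0.1, 0.2, 0.1]
opening: 0.2
[524.02344066  73.43136065  84.31954294] [-1.49856006  0.27847751 -0.48972805] 0.20623183243803792
```

View pics/w17c.png

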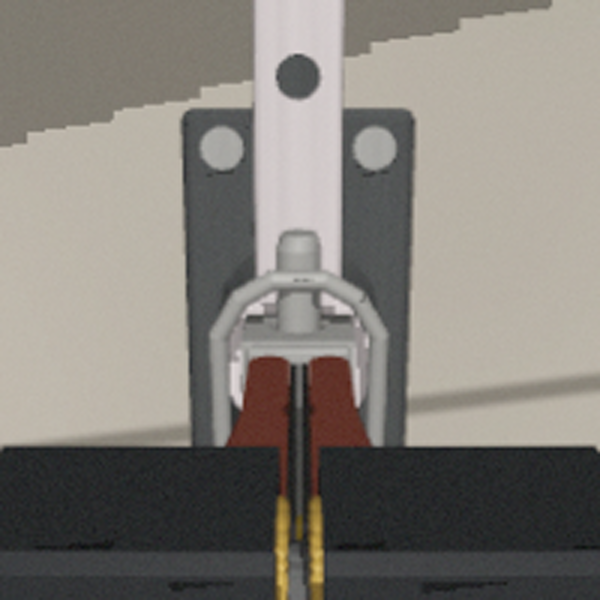

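The loop has snapped over: the bow lies across the shank just short of the nose. Withdrawing straight up and back, then verifying.

```bash
python3 -m handwheel '[[[0,0,0],[-15,0,0],0],[[0,0,0],[-50,0,0],0],[[0,0,0],[-90,-30,0],0],[[0,0,0],[-110,-80,0],0],[[0,0,0],[-110,-100,0],0],[[0,0,0],[-110,-100,0],0]]';python3 -c "
from look import *
d=save('wrist','w18.png');im=d['image'][:,:,::-1];cv2.imwrite('pics/w18c.png',cv2.resize(im[60:260,200:360],None,fx=3,fy=3,interpolation=2))
s=get_image('scene')['image'][:,:,::-1];cv2.imwrite('pics/sc18c.png',cv2.resize(s[205:295,280:370],None,fx=6,fy=6,interpolation=2))
save('side','s18.png')
o=ctrl.observe();print(o['position'],o['contact_force'],o['opening'])"
```

```text
clock: 20.0
position: [511.1, -27.4, 195.6]
ee_rot: [0.105, 1.567, -0.105]
contact_force: [0.5, 0.5, 0.0]
opening: 0.4
[510.72460714 -25.41920362 194.46525493] [-0.03042509  0.16686296 -0.21869846] 0.5844030513006404
```

View pics/w18c.png

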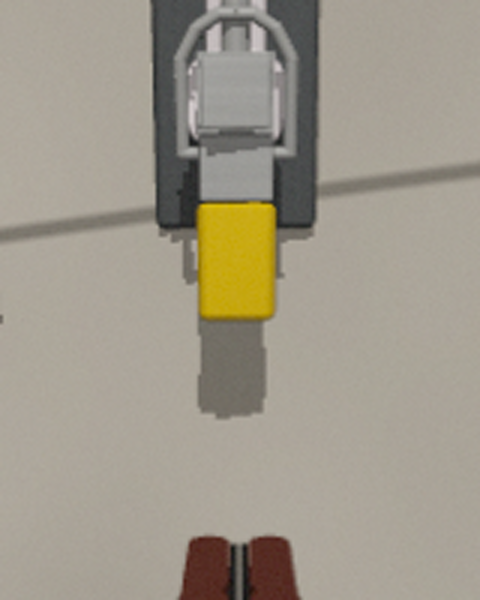

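View pics/sc18c.png

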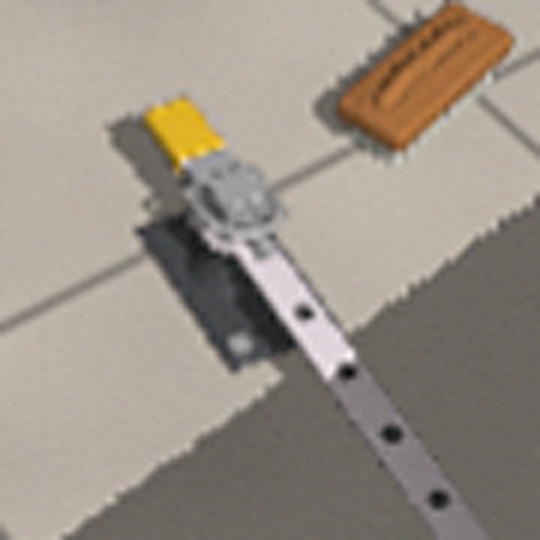

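View pics/s18.png

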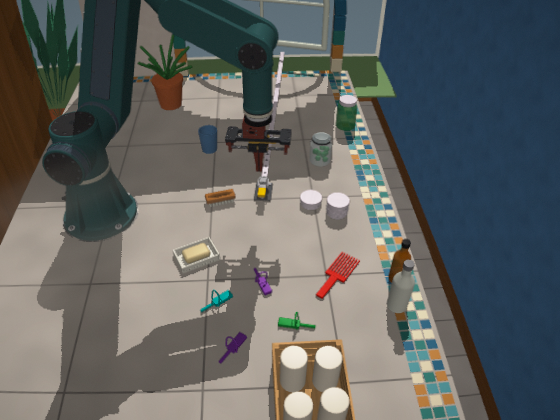

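The side view shows the other things unmoved. One numeric check of seating: handle front edge to stud centre should be 30 mm, and bow to stud centre 22 mm.

```bash
python3 -c "
from look import *
d=save('wrist','w19.png');im=d['image'][:,:,::-1];cv2.imwrite('pics/w19c.png',cv2.resize(im[50:190,220:340],None,fx=5,fy=5,interpolation=2))
np.save('w19.npy',d,allow_pickle=True);o=ctrl.observe();print(o['position'],o['contact_force'],o['clock'])"
```

```text
[510.71537013 -25.26403574 194.26695435] [0.24951029 0.45238067 0.53295946] 20.2
```

View pics/w19c.png

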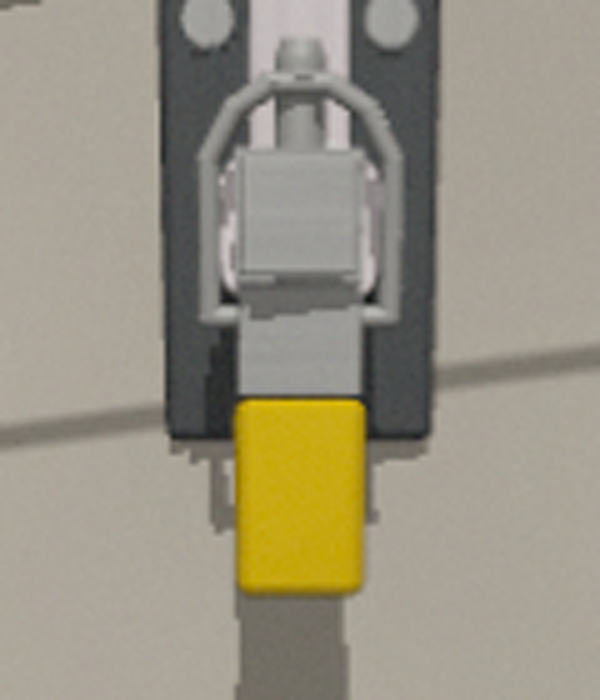

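```bash
python3 -c "
from look import *
d=np.load('w19.npy',allow_pickle=True).item()
u=np.array([.1305,.991,0])
f=lambda x,y,z:atz(d,(x/5+220,y/5+50),z)@u
ax=(f(303,153,59)+f(303,272,59))/2
print('handle front',ax-f(300,398,52),'tail',ax-f(300,592,52),'bow',f(300,83,52)-ax,'nose',f(300,38,46)-ax,'hinge',ax-f(300,314,47))"
```

```text
handle front 30.531375035758956 tail 65.04236275300339 bow 21.89458456501154 nose 30.311768192947937 hinge 15.902123164776327
```

Everything matches home (30.5/30, 21.9/22, 30.3/30, 15.9/16). Handing in.

```bash
python3 -c "
from workcell import workorder
print(workorder.close_job())"
```

```text
the job is handed in; nothing more can be done
None
```

The stay is locked: the yellow-handled pin is home through the stud and its loop has snapped down over the stud's end. I handed the job in about 20 s in, with the arm clear and touching nothing.

- **Feeling in:** The stud was turned about 0.57 rad. I entered its mouth with the pin lined up to the hole, then swung and shifted the stud into line with the stay at about 5 N.
- **Pushing home:** The pin went in at about 6 N or less. I stopped on a firm press of about 15 N, under the 25 N limit, with no further motion.
- **Loop:** I let go of the handle and pushed the bow over with the closed fingers at about 2 N until it snapped down.
- **Last checks, from the wrist camera:**

| Distance from stud centre | Measured (mm) | Expected (mm) |
|---|---|---|
| Nose | 30.3 | 30 |
| Bow | 21.9 | 22 |
| Hinge | 15.9 | 16 |
| Handle front | 30.5 | 30 |
| Handle tail | 65.0 | 66 |

- **Disagreements:** The tool's own position put the seat about 1 mm short of the calculated home point, which is within calibration error; the pictures and the firm stop say it is home. At first the stud lagged the swing because of play in the mouth, and a sideways shift of about 3 mm corrected it.
- **Other things on the sill:** They looked unmoved in the side picture; I did not measure each one.

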